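# Draw the bottom spacer plate from a gravity-fed magazine

## Robot

A 6-joint arm with a two-finger parallel gripper is mounted at the origin on a cart in front of the work surface, level with it; the furniture and walls round the work are solid. World frame = base frame: x ahead of the robot, y to its left, z up, the work surface at z = 0. Lengths are in m, angles in rad, forces in N, time in s.
With the tool pointing down it reaches from about 0.4 to 0.825 m from the base axis. Payload 7 kg.
Tool frame: the origin (TCP) lies at the very end of the fingers, on their centre line; the grasp point (between the pads) lies 19 mm behind it; z points along the fingers, y is the line along which they close (so a half turn about z gives the same grasp; the last joint's range is limited). The gripper opens to 85 mm and grips with 20 to 120 N. Pads are 22 mm wide; open, the fingers measure 114 mm over their backs; the gripper's body (76 mm by 85 mm) begins 54 mm behind the grasp point. The pads swing forward as they close: fully open they stand 13 mm farther back than shut.
Start: joints at [1.541, 0.359, 0.012, 0, -1.224, -0.288], TCP at [0.211, 0.641, 0.231] pointing down, gripper open.
Joint ranges: [-3.07, 3.07], [-1.43, 2.12], [-1.02, 1.25], [-3.03, 1.67], [-3.05, -0], [-3.03, 3.03]. Speed limits (rad/s): [2.39, 2.39, 3.01, 3.14, 3.14, 3.14].

## Interface

Orientations are given as a unit quaternion [x, y, z, w].
In Python, from cell import monitor, capture, camera_info, order gives the robot as it stands.
- The arm moves only by the shell command python3 -m pendant 'ROWS' [OPENING]. ROWS is JSON, a list of rows, each an object of numbers: "tx", "ty", "tz": the shift along the tool's x, y, z in units of 30 mm (1.0 is 30 mm); "spin": the turn about the tool's z in units of 5 degrees (1.0 is 5 degrees). In form: [{"tx": .., "ty": .., "tz": .., "spin": ..}, ...]. A call has 1 to 20 rows; each row is the pose to reach, as a shift and turn from the pose commanded when the call began, along the tool's axes at that moment; what a row does not reach only later rows make up. A row lasts 1/12 s, in which the tool goes at most 41.7 mm and 7.16 degrees, less where a joint would pass 70% of its speed; a pose out of reach is approached as far as the arm can. A call with a gripper value outside its range is refused whole. OPENING is the closure, from 0 (fully open) to 1 (shut), set as the call begins (- or left out, the last holds). The fingers move at their own pace and stop on an object; the grip force is fixed at half the most. Time passes only in rows, so rows that repeat a pose let the fingers close. It gives the time, the measured TCP pose, the force, the opening and the grip force at its end, in the units of the state.
- monitor.get_obs(): the state, without advancing time (a new reading comes with each control period).
- capture(name): name is "side" or "top" or "wrist"; returns the picture (420x560x3 uint8, red, green, blue); there is no depth.
- camera_info(name): a dict with "K" (3x3 intrinsics, pixels), "camera_from_world" (4x4, takes a point from world to camera coordinates). Camera axes: x right, y up, looking along -z (the intrinsics and any distortion apply to the point x, -y, -z); pixel columns grow to the right and rows downward; lengths in m; the calibration is good to about 2 mm. A picture is of the moment at which its call begins: read the wrist's pose just before it. camera_info takes no time and is no camera call; for the wrist camera it gives the pose at the moment of the call.
- order.close_job(): hands the job in; it is judged then, once.
The state is a dict: "t": time; "qpos": joint angles; "dq": joint speeds; "joint_torque": joint torques, N m; "position": TCP position; "ee_rot": TCP orientation; "contact_force": force on the tool from outside, world axes, zero at the start; "wrist_torque": the same for the moment, N m; "grip_width": finger opening in m; "finger_force": force on a finger pad.
Only numpy, scipy, OpenCV 4.12 (cv2) and the standard library are available. Lean on these libraries where they do the work, as an engineer would, in place of code of your own. Each camera call takes 0.05 s, during which the arm holds its last target. There are 200 camera calls.

## Task

Two gravity-fed magazines of flat spacer plates stand on the worktop, one with wide plates and one with narrow ones. From the magazine with the wide plates, draw the bottom plate straight out through the front slot so that the rest of the stack drops down one place, and lay the drawn plate flat in the empty steel tray. Leave the other wide plates inside their magazine, and set the plate down rather than dropping it.

Things in the scene. Friction and masses are not known exactly. Their poses are not given: they have to be found in the camera images.
- bottom_plate: The plate to draw, lowest of four alike in the wide magazine: bare aluminium, 130 (x) x 50 (y) x 12 mm, 0.10 to 0.21 kg. Origin: centre of its underside, 8 mm above the worktop. Its front end (-x) sticks out of the front slot by 36 to 44 mm, free beside and below: pinch across the 50 mm width at plate x = -45 mm. A plain slab with a small hole near each end.
- top_plate: The uppermost of the four wide plates (same size, origin and axes as the bottom plate); two more lie between. At the start its underside is 44 mm above the worktop; when the bottom plate is out and the stack has dropped, 32 mm.
- wide_magazine: Holder of the wide plates, left or right, fixed; the other holder, alike, has 30 mm wide plates. 156 x 90 mm, dark base (stack floor 8 mm up), white walls to 62 mm. Origin: middle of the stack, on the worktop; x along the plates, z up. Front face at x = -72 mm, its slot 16.5 mm high: only the bottom plate passes, towards -x, clear when pulled about 95 mm more. 2 mm play round the stack.
- tray: Shallow empty steel tray fixed to the worktop, 128 mm (x) x 178 mm (y) outside, floor 3 mm thick, rim 16 mm above the worktop, walls 3 mm. Origin: centre of its underside. A plate fits lengthwise along the tray's y. Taller instruments stand behind the tray and beside the magazines: cross between left and right about 0.25 m above the worktop.

How it is judged:
On the way:
1. the bottom plate is drawn out clear of the magazine's front and the rest of the stack has dropped one place inside it (x of bottom_plate in the frame of wide_magazine below -0.132 m and z of top_plate in the frame of wide_magazine between 0.028 and 0.036 m and horizontal distance between top_plate and wide_magazine below 0.015 m), for 0.2 s.
At the end, for the whole second after the job is handed in: The drawn plate lies still and flat (within 6 degrees) on the tray's floor inside its rim; the other wide plates lie flat in their magazine one place lower (top plate's underside 28 to 36 mm above the worktop, within 15 mm of the magazine's middle) (x of bottom_plate in the frame of tray between -0.055 and 0.055 m and y of bottom_plate in the frame of tray between -0.065 and 0.065 m and z of bottom_plate in the frame of tray below 0.007 m and angle between each of bottom_plate, top_plate's own z axis and vertical below 0.1 rad and linear speed of bottom_plate below 0.02 m/s and z of top_plate in the frame of wide_magazine between 0.028 and 0.036 m and horizontal distance between top_plate and wide_magazine below 0.015 m); the robot touches nothing.
It fails at once if the top plate is lifted (more than 12 mm) or taken out of the magazine (z of top_plate in the frame of wide_magazine above 0.056 m or horizontal distance between top_plate and wide_magazine above 0.03 m).
It fails at once if the drawn plate is dropped: it falls free faster than 0.6 m/s (more than about 2 cm) (contact force between bottom_plate and the fingers below 0.05 N and linear speed of bottom_plate above 0.6 m/s).
It also fails if it takes over 38 s, if anything falls off the work surface, if the arm or the gripper's body presses on something with over 40 N, if the wrist force passes 120 N, or if a joint passes its speed limit or range.

## Working session

There is one attempt and no reset: what is moved stays moved. The work goes in short steps, Python scripts to look and compute and a shell command to move; the robot and the scene stay as the last step left them, time stands still between calls to the robot, and variables do not carry over. Pictures are saved under pics/ and viewed, at most 10 in all, crops included, and the job is handed in when it is done.

```bash
mkdir -p pics; ls
python3 - <<'E'
from cell import monitor, capture, camera_info
import cv2,numpy as np
o=monitor.get_obs(); print(o)
for n in ("top","side","wrist"):
    im=capture(n); cv2.imwrite(f"pics/{n}0.png",im[:,:,::-1]); c=camera_info(n); print(n,{k:np.round(v,4).tolist() if not isinstance(v,str) else v for k,v in c.items()})
E
```

```text
pics
{'t': 0.0, 'qpos': array([ 1.54107659e+00,  3.59359952e-01,  1.10431267e-02, -3.49428092e-04,
       -1.22409090e+00, -2.88045804e-01]), 'dq': array([-0.00071368, -0.00101314,  0.00021657,  0.00041005,  0.00117719,
        0.00097415]), 'joint_torque': array([ 1.86682424e-03, -5.83314621e+01,  2.93406951e+01,  6.93636373e+00,
       -6.01035106e-03,  1.25275866e-05]), 'position': array([0.21080969, 0.64072216, 0.23037438]), 'ee_rot': array([ 9.87394913e-01, -1.58273847e-01, -5.91247339e-05,  8.20143933e-04]), 'contact_force': array([-0.05886938,  0.22507553,  0.06039156]), 'wrist_torque': array([ 0.05791922, -0.03062212,  0.02950503]), 'finger_force': 0.0, 'grip_width': 0.08533900053999904}
top {'K': [[515.77, 0.0, 280.9321], [0.0, 515.77, 215.4811], [0.0, 0.0, 1.0]], 'camera_from_world': [[-0.0053, -0.9999, 0.0119, 0.0481], [0.9965, -0.0043, 0.0838, -0.5064], [-0.0837, 0.0123, 0.9964, -1.3985], [0.0, 0.0, 0.0, 1.0]]}
side {'K': [[512.1812, 0.0, 289.5025], [0.0, 512.1812, 206.5059], [0.0, 0.0, 1.0]], 'camera_from_world': [[0.6691, 0.7432, -0.0052, -0.4102], [-0.629, 0.57, 0.5287, 0.252], [0.3959, -0.3504, 0.8488, -1.6376], [0.0, 0.0, 0.0, 1.0]]}
wrist {'K': [[316.0734, 0.0, 276.1218], [0.0, 316.0734, 203.9924], [0.0, 0.0, 1.0]], 'camera_from_world': [[-0.3125, -0.9499, 0.0017, 0.6742], [0.8996, -0.2965, -0.3205, 0.0417], [0.305, -0.0987, 0.9472, -0.3812], [0.0, 0.0, 0.0, 1.0]]}
```

View pics/top0.png

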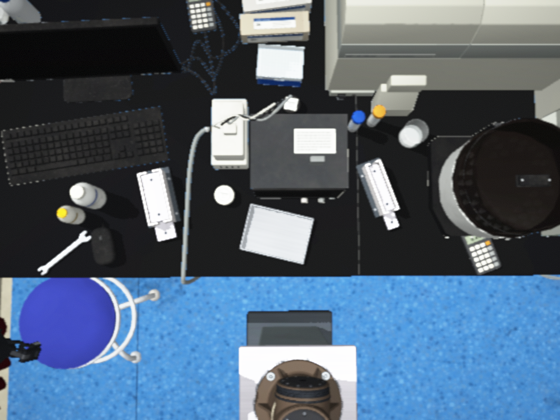

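View pics/side0.png

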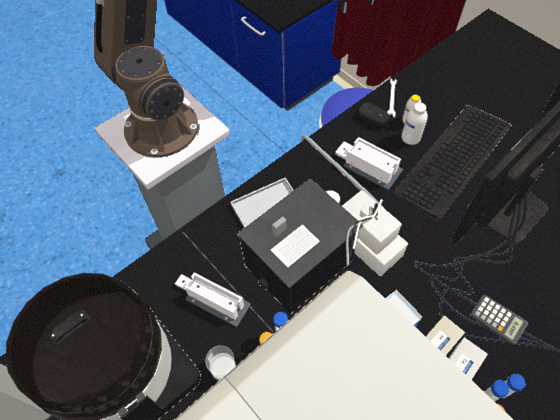

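Run:
```python
import cv2,numpy as np
t=cv2.imread("pics/top0.png")
f=lambda a,k:cv2.resize(a,None,fx=k,fy=k,interpolation=cv2.INTER_CUBIC)
A=f(t[155:255,115:200],4.5);B=f(t[145:245,345:430],4.5)
cv2.imwrite("pics/crop1.png",np.hstack([A,B]))
cv2.imwrite("pics/crop2.png",f(t[195:275,230:325],6))
```

```text
(no output)
```

View pics/crop1.png

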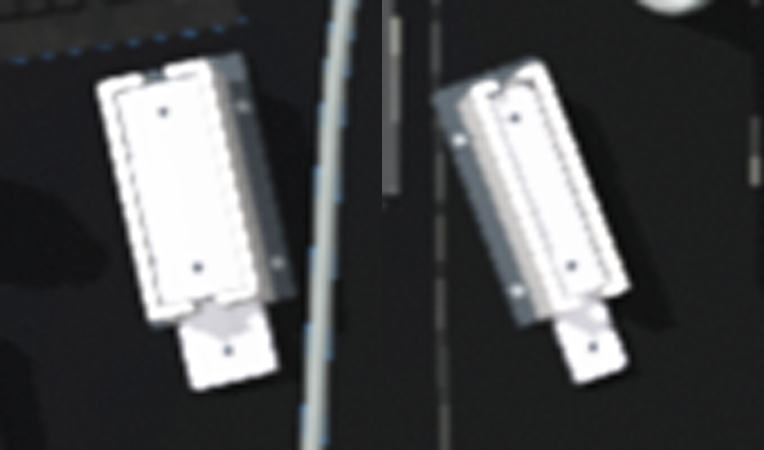

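View pics/crop2.png

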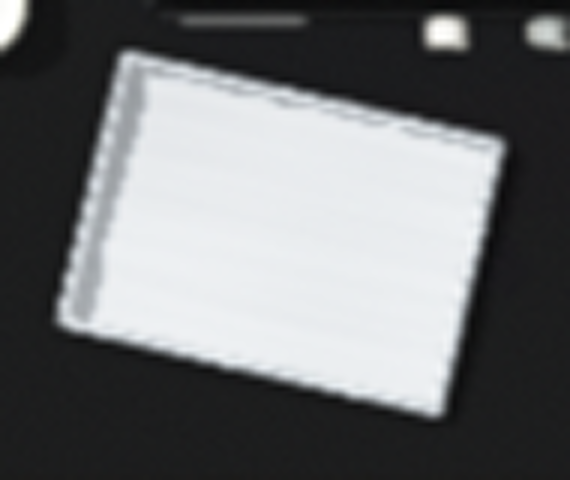

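```bash
cat > h.py <<'E'
import numpy as np
from cell import camera_info
def ray(n,u,v,z):
    c=camera_info(n);T=c["camera_from_world"];K=c["K"]
    d=np.array([(u-K[0,2])/K[0,0],-(v-K[1,2])/K[1,1],-1]);R=T[:3,:3]
    o=-R.T@T[:3,3];w=R.T@d
    return o+w*(z-o[2])/w[2]
def proj(n,p):
    c=camera_info(n);T=c["camera_from_world"];K=c["K"]
    q=T[:3,:3]@p+T[:3,3];return np.array([K[0,2]+K[0,0]*q[0]/-q[2],K[1,2]-K[1,1]*q[1]/-q[2]])
E
python3 - <<'E'
from h import *
import cv2
np.set_printoptions(precision=4,suppress=True)
C=lambda u,v,z:ray("top",115+u/4.5-.4,155+v/4.5-.4,z)
fl,fr=C(193,390,.02),C(278,372,.02); print("plate front",fl,fr,np.linalg.norm(fl-fr))
h1,h2,h3=C(163,112,.056),C(197,267,.056),C(228,350,.02)
for a,b in((h1,h2),(h1,h3)): d=(a-b);print("axis yaw",np.degrees(np.arctan2(d[1],d[0])),np.linalg.norm(d[:2]))
print("holes",h1,h2,h3)
im=cv2.imread("pics/top0.png");m=cv2.inRange(cv2.cvtColor(im,cv2.COLOR_BGR2GRAY),90,255)[200:270,235:320]
cs,_=cv2.findContours(m,cv2.RETR_EXTERNAL,cv2.CHAIN_APPROX_NONE);c=max(cs,key=cv2.contourArea)
b=cv2.boxPoints(cv2.minAreaRect(c))+[235,200]
P=np.array([ray("top",*q,.016) for q in b]);print("tray",P,P.mean(0),np.linalg.norm(np.diff(P,axis=0),axis=1))
d=P[1]-P[0];print(np.degrees(np.arctan2(d[1],d[0])))
for uv in((190,170),(185,225),(183,265)):
  print("hose",uv,[(z,ray("top",*uv,z)[:2].round(3).tolist(),proj("side",ray("top",*uv,z)).round(0).tolist()) for z in(0,.02,.05,.1,.15,.2)])
im=cv2.imread("pics/side0.png");cv2.imwrite("pics/sc.png",cv2.resize(im[110:230,270:430],None,fx=5,fy=5,interpolation=cv2.INTER_CUBIC))
E
```

```text
plate front [0.4374 0.3836 0.02  ] [0.4481 0.3322 0.02  ] 0.052506817282827294
axis yaw 13.074447145012911 0.0956346535473893
axis yaw 13.219869115654038 0.14461531626154378
holes [0.6024 0.3958 0.056 ] [0.5092 0.3742 0.056 ] [0.4616 0.3627 0.02  ]
tray [[ 0.415   0.1638  0.016 ]
 [ 0.5444  0.1332  0.016 ]
 [ 0.5007 -0.0463  0.016 ]
 [ 0.3717 -0.0142  0.016 ]] [0.458  0.0591 0.016 ] [0.1331 0.1847 0.1329]
-13.330750036061358
hose (190, 170) [(0, [0.638, 0.3], [372.0, 199.0]), (0.02, [0.634, 0.297], [371.0, 195.0]), (0.05, [0.629, 0.292], [370.0, 189.0]), (0.1, [0.62, 0.284], [368.0, 179.0]), (0.15, [0.612, 0.275], [366.0, 168.0]), (0.2, [0.603, 0.267], [363.0, 156.0])]
hose (185, 225) [(0, [0.483, 0.312], [337.0, 165.0]), (0.02, [0.482, 0.309], [337.0, 161.0]), (0.05, [0.48, 0.304], [336.0, 156.0]), (0.1, [0.476, 0.295], [334.0, 146.0]), (0.15, [0.473, 0.286], [332.0, 136.0]), (0.2, [0.47, 0.278], [330.0, 125.0])]
hose (183, 265) [(0, [0.372, 0.317], [313.0, 143.0]), (0.02, [0.372, 0.313], [313.0, 140.0]), (0.05, [0.373, 0.308], [312.0, 134.0]), (0.1, [0.373, 0.299], [310.0, 125.0]), (0.15, [0.374, 0.29], [309.0, 115.0]), (0.2, [0.374, 0.282], [307.0, 104.0])]
```

View pics/sc.png

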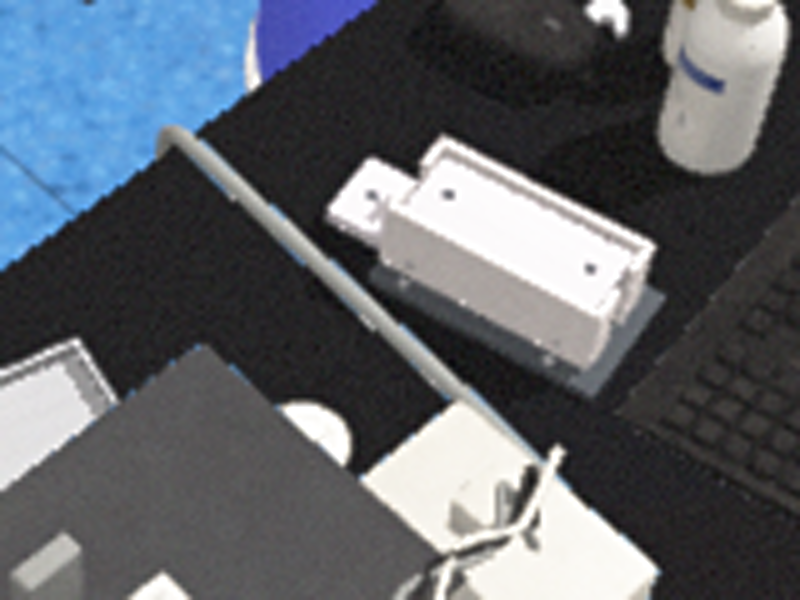

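```bash
python3 -m pendant '[{"tz":-0.7,"tx":1,"ty":0.6,"spin":-1},{"tz":-0.7,"tx":2.2,"ty":1.25,"spin":-2.2},{"tz":-0.7,"tx":3.4,"ty":1.9,"spin":-3.4},{"tz":-0.7,"tx":4.6,"ty":2.6,"spin":-4.6},{"tz":-0.7,"tx":5.8,"ty":3.3,"spin":-5.8},{"tz":-0.7,"tx":7,"ty":4,"spin":-6.28},{"tz":-0.7,"tx":8.2,"ty":4.7,"spin":-6.28},{"tz":-0.7,"tx":9.4,"ty":5.4,"spin":-6.28},{"tz":-0.4,"tx":10.5,"ty":6,"spin":-6.28},{"tz":0,"tx":10.86,"ty":6.19,"spin":-6.28},{"tz":0,"tx":10.86,"ty":6.19,"spin":-6.28},{"tz":0,"tx":10.86,"ty":6.19,"spin":-6.28},{"tz":0,"tx":10.86,"ty":6.19,"spin":-6.28}]' 0.3
python3 - <<'E'
from h import *
from cell import capture,monitor
import cv2
np.set_printoptions(precision=4,suppress=True)
o=monitor.get_obs();print(o["position"],o["ee_rot"],o["grip_width"])
c=camera_info("wrist");print(c["camera_from_world"].tolist())
im=capture("wrist");cv2.imwrite("pics/w1.png",im[:,:,::-1])
E
```

```text
t: 1.23
position: [0.4623, 0.3634, 0.2316]
ee_rot: [0.993, 0.115, 0.0, -0.0]
contact_force: [0.4, 0.8, -0.1]
grip_width: 0.06
finger_force: 0.0
[0.4623 0.3634 0.2316] [ 0.9934  0.1149  0.0001 -0.    ] 0.0599587337974394
[[0.228291584310607, -0.9735927482199707, 0.00033637246698737014, 0.24804446656631413], [0.9222065549148517, 0.2161315755479986, -0.32065902782117167, -0.46314215592576896], [0.3121186034266979, 0.07351396237874291, 0.9471946340274229, -0.5520436999865838], [0.0, 0.0, 0.0, 1.0]]
```

View pics/w1.png

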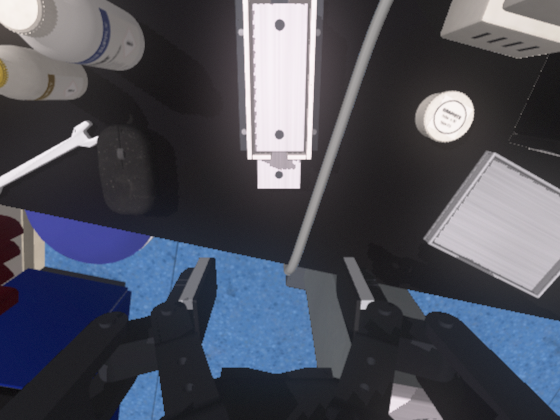

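Run:
```python
from h import *
import cv2
np.set_printoptions(precision=4,suppress=True)
im=cv2.imread("pics/w1.png");g=cv2.cvtColor(im,cv2.COLOR_BGR2GRAY).astype(int)
# hole centroids
for u,v,z in((279,175,.02),(279,134,.056),(280,25,.056)):
    w=np.clip(150-g[v-5:v+6,u-5:u+6],0,None).astype(float);w=w/w.sum();yy,xx=np.mgrid[v-5:v+6,u-5:u+6]
    print("hole",(xx*w).sum(),(yy*w).sum(),ray("wrist",(xx*w).sum(),(yy*w).sum(),z))
for v in(178,184):
    r=np.where(g[v,240:310]>130)[0]+240;print("edges",r.min(),r.max(),ray("wrist",r.min()-.5,v,.02),ray("wrist",r.max()+.5,v,.02))
c=np.where(g[170:205,270]>130)[0]+170;print("front",c.max(),ray("wrist",270,c.max()+.5,.02))
T=np.array([.4623,.3634]);ax=np.array([np.cos(np.radians(13.2)),np.sin(np.radians(13.2))]);n=np.array([-ax[1],ax[0]])
for v in(100,130,160,185,200,220,235,245):
    r=np.where(g[v,292:400]>75)[0]+292
    r=r[r>305] if v<190 else r
    if len(r):
        # contiguous run
        k=np.split(r,np.where(np.diff(r)>1)[0]+1);k=max(k,key=len);a=ray("wrist",k[0]-.5,v,.007);b=ray("wrist",k[-1]+.5,v,.007)
        print("hose",v,k[0],k[-1],[(round((p[:2]-T)@ax,4),round((p[:2]-T)@n,4)) for p in(a,b)])
```

```text
hole 278.46249139710943 174.41637990364762 [0.4614 0.3608 0.02  ]
hole 278.86573511543133 134.23693803159173 [0.5093 0.372  0.056 ]
hole 279.22911051212935 24.356693620844563 [0.6031 0.394  0.056 ]
edges 257 300 [0.4515 0.3844 0.02  ] [0.4631 0.3351 0.02  ]
edges 257 299 [0.4445 0.3829 0.02  ] [0.4559 0.3344 0.02  ]
front 188 [0.4428 0.3665 0.02  ]
hose 100 306 319 [(np.float64(0.0795), np.float64(-0.0321)), (np.float64(0.0796), np.float64(-0.0475))]
hose 130 306 318 [(np.float64(0.0471), np.float64(-0.033)), (np.float64(0.0471), np.float64(-0.0478))]
hose 160 323 334 [(np.float64(0.0127), np.float64(-0.054)), (np.float64(0.0127), np.float64(-0.0681))]
hose 185 315 325 [(np.float64(-0.0176), np.float64(-0.0459)), (np.float64(-0.0176), np.float64(-0.0591))]
hose 200 310 320 [(np.float64(-0.0366), np.float64(-0.0405)), (np.float64(-0.0366), np.float64(-0.0539))]
hose 220 303 313 [(np.float64(-0.0628), np.float64(-0.0327)), (np.float64(-0.0628), np.float64(-0.0464))]
hose 235 298 308 [(np.float64(-0.0833), np.float64(-0.0269)), (np.float64(-0.0833), np.float64(-0.0408))]
hose 245 295 305 [(np.float64(-0.0973), np.float64(-0.0233)), (np.float64(-0.0973), np.float64(-0.0375))]
```

```bash
python3 -m pendant '[{"tz":1.3,"tx":0.05,"ty":0.05},{"tz":2.6,"tx":0.05,"ty":0.05},{"tz":3.9,"tx":0.05,"ty":0.05},{"tz":5.2,"tx":0.05,"ty":0.05},{"tz":6,"tx":0.05,"ty":0.05},{"tz":6.6,"tx":0.05,"ty":0.05},{"tz":6.6,"tx":0.05,"ty":0.05},{"tz":6.6,"tx":0.05,"ty":0.05},{"tz":6.6,"tx":0.05,"ty":0.05}]' 0.35
python3 - <<'E'
from cell import capture
import cv2
cv2.imwrite("pics/w2.png",capture("wrist")[:,:,::-1])
E
```

```text
schema error: expected keys tx, ty, tz, spin
```

View pics/w2.png

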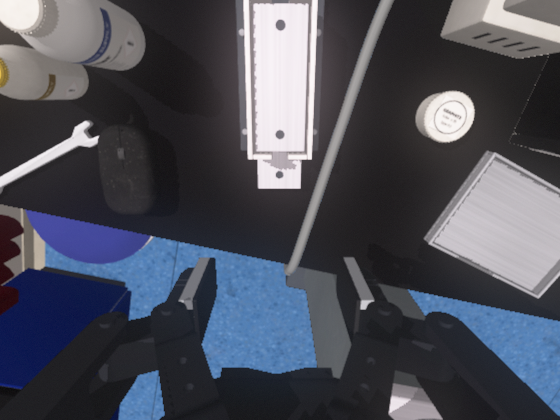

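The move was refused because each row needs a spin value, so the picture is unchanged from the last one. I'll send it again with all four keys.

```bash
python3 -m pendant '[{"tz":1.3,"tx":0.05,"ty":0.05,"spin":0},{"tz":2.6,"tx":0.05,"ty":0.05,"spin":0},{"tz":3.9,"tx":0.05,"ty":0.05,"spin":0},{"tz":5.2,"tx":0.05,"ty":0.05,"spin":0},{"tz":6,"tx":0.05,"ty":0.05,"spin":0},{"tz":6.6,"tx":0.05,"ty":0.05,"spin":0},{"tz":6.6,"tx":0.05,"ty":0.05,"spin":0},{"tz":6.6,"tx":0.05,"ty":0.05,"spin":0},{"tz":6.6,"tx":0.05,"ty":0.05,"spin":0}]' 0.35
python3 - <<'E'
from cell import capture
import cv2
cv2.imwrite("pics/w3.png",capture("wrist")[:,:,::-1])
E
```

```text
t: 2.08
position: [0.4645, 0.3633, 0.0348]
ee_rot: [0.993, 0.116, 0.001, -0.001]
contact_force: [-0.8, 0.7, 1.0]
grip_width: 0.0557
finger_force: 0.0
```

View pics/w3.png

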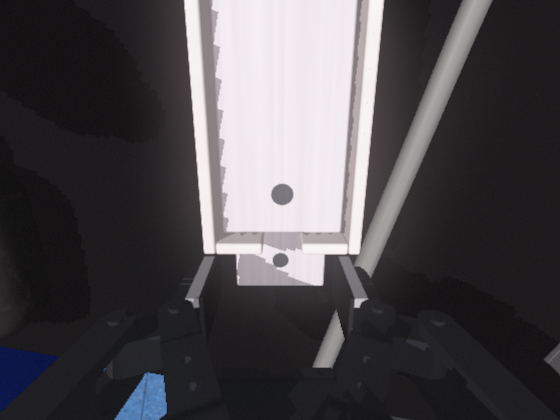

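```bash
python3 -m pendant '[{"tz":0.3,"tx":0,"ty":0.06,"spin":0},{"tz":0.6,"tx":0,"ty":0.06,"spin":0},{"tz":0.8,"tx":0,"ty":0.06,"spin":0},{"tz":1.0,"tx":0,"ty":0.06,"spin":0},{"tz":1.0,"tx":0,"ty":0.06,"spin":0},{"tz":1.0,"tx":0,"ty":0.06,"spin":0}]'
python3 - <<'E'
from cell import capture
import cv2
cv2.imwrite("pics/w4.png",capture("wrist")[:,:,::-1])
E
```

```text
t: 2.63
position: [0.4644, 0.3597, 0.0027]
ee_rot: [0.993, 0.115, -0.0, 0.0]
contact_force: [-0.4, 0.0, -0.5]
grip_width: 0.0554
finger_force: 0.0
```

View pics/w4.png

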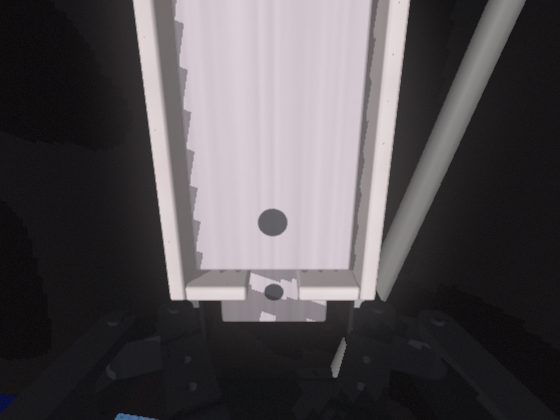

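```bash
python3 -m pendant '[{"tz":0,"tx":0,"ty":0,"spin":0},{"tz":0,"tx":0,"ty":0,"spin":0},{"tz":0,"tx":0,"ty":0,"spin":0},{"tz":0,"tx":0,"ty":0,"spin":0},{"tz":0,"tx":0,"ty":0,"spin":0},{"tz":0,"tx":0,"ty":0,"spin":0}]' 1
python3 -m pendant '[{"tz":0,"tx":-0.1,"ty":0,"spin":0},{"tz":0,"tx":-0.25,"ty":0,"spin":0},{"tz":0,"tx":-0.4,"ty":0,"spin":0},{"tz":0,"tx":-0.55,"ty":0,"spin":0},{"tz":0,"tx":-0.7,"ty":0,"spin":0},{"tz":0,"tx":-0.7,"ty":0,"spin":0}]'
```

```text
t: 3.18
position: [0.4648, 0.3603, 0.0038]
ee_rot: [0.993, 0.115, 0.0, -0.0]
contact_force: [-0.9, -0.5, 5.9]
grip_width: 0.0482
finger_force: 63.1
t: 3.68
position: [0.4449, 0.3564, 0.0038]
ee_rot: [0.993, 0.115, 0.001, -0.001]
contact_force: [4.0, 2.3, -0.1]
grip_width: 0.0487
finger_force: 62.6
```

```bash
python3 -m pendant '[{"tz":0,"tx":-0.15,"ty":0,"spin":0},{"tz":0,"tx":-0.3,"ty":0,"spin":0},{"tz":0,"tx":-0.45,"ty":0,"spin":0},{"tz":0,"tx":-0.45,"ty":0,"spin":0}]'
python3 -m pendant '[{"tz":0,"tx":-0.15,"ty":0,"spin":0},{"tz":0,"tx":-0.3,"ty":0,"spin":0},{"tz":0,"tx":-0.45,"ty":0,"spin":0},{"tz":0,"tx":-0.45,"ty":0,"spin":0}]'
```

```text
t: 4.02
position: [0.4316, 0.3532, 0.0038]
ee_rot: [0.993, 0.115, 0.001, -0.001]
contact_force: [3.2, 2.2, 0.7]
grip_width: 0.0481
finger_force: 62.6
t: 4.35
position: [0.417, 0.3489, 0.0033]
ee_rot: [0.993, 0.115, -0.0, 0.0]
contact_force: [-0.9, 1.9, 1.6]
grip_width: 0.0487
finger_force: 62.8
```

```bash
python3 -m pendant '[{"tz":0,"tx":-0.15,"ty":0,"spin":0},{"tz":0,"tx":-0.3,"ty":0,"spin":0},{"tz":0,"tx":-0.45,"ty":0,"spin":0},{"tz":0,"tx":-0.45,"ty":0,"spin":0}]'
python3 -m pendant '[{"tz":0,"tx":-0.1,"ty":0,"spin":0},{"tz":0,"tx":-0.2,"ty":0,"spin":0},{"tz":0,"tx":-0.3,"ty":0,"spin":0},{"tz":0,"tx":-0.3,"ty":0,"spin":0}]'
```

```text
t: 4.68
position: [0.4036, 0.3455, 0.0032]
ee_rot: [0.993, 0.115, -0.0, 0.0]
contact_force: [-2.4, 0.8, 2.0]
grip_width: 0.0484
finger_force: 62.7
t: 5.02
position: [0.3953, 0.3436, 0.0032]
ee_rot: [0.993, 0.115, -0.0, 0.0]
contact_force: [-0.2, 0.6, 1.2]
grip_width: 0.0484
finger_force: 62.6
```

```bash
python3 -m pendant '[{"tz":0,"tx":-0.15,"ty":0,"spin":0},{"tz":0,"tx":-0.3,"ty":0,"spin":0},{"tz":0,"tx":-0.45,"ty":0,"spin":0},{"tz":0,"tx":-0.45,"ty":0,"spin":0}]'
python3 -m pendant '[{"tz":0,"tx":-0.2,"ty":0,"spin":0},{"tz":0,"tx":-0.4,"ty":0,"spin":0},{"tz":0,"tx":-0.6,"ty":0,"spin":0},{"tz":0,"tx":-0.7,"ty":0,"spin":0},{"tz":0,"tx":-0.7,"ty":0,"spin":0},{"tz":0,"tx":-0.7,"ty":0,"spin":0}]'
python3 - <<'E'
from cell import capture
from h import *
import cv2
cv2.imwrite("pics/w5.png",capture("wrist")[:,:,::-1]);cv2.imwrite("pics/s5.png",capture("side")[:,:,::-1])
a=cv2.imread("pics/s5.png");b=cv2.imread("pics/side0.png");
f=lambda x:cv2.resize(x,None,fx=3.3,fy=3.3,interpolation=cv2.INTER_CUBIC)
cv2.imwrite("pics/j5.png",np.vstack([np.hstack([f(a[125:195,320:415]),f(b[125:195,320:415])]),cv2.resize(cv2.imread("pics/w5.png"),(626,360))])[:600])
E
```

```text
t: 5.35
position: [0.3816, 0.34, 0.0031]
ee_rot: [0.993, 0.115, -0.001, 0.001]
contact_force: [-0.5, -0.7, 0.3]
grip_width: 0.0484
finger_force: 62.6
t: 5.85
position: [0.3621, 0.3362, 0.0034]
ee_rot: [0.993, 0.115, -0.0, 0.0]
contact_force: [-0.4, 0.0, -1.3]
grip_width: 0.0485
finger_force: 62.4Traceback (most recent call last):
  File "<stdin>", line 7, in <module>
    return _nx.concatenate(arrs, 0, dtype=dtype, casting=casting)
           ~~~~~~~~~~~~~~~^^^^^^^^^^^^^^^^^^^^^^^^^^^^^^^^^^^^^^^
ValueError: all the input array dimensions except for the concatenation axis must match exactly, but along dimension 1, the array at index 0 has size 628 and the array at index 1 has size 626
```

Run:
```python
from h import *
import cv2
a=cv2.cvtColor(cv2.imread("pics/s5.png"),6).astype(float);b=cv2.cvtColor(cv2.imread("pics/side0.png"),6).astype(float)
def cen(g,u,v):
    s=g[v-3:v+4,u-3:u+4];w=np.clip(np.median(s)-25-s,0,None);yy,xx=np.mgrid[v-3:v+4,u-3:u+4];return (xx*w).sum()/w.sum(),(yy*w).sum()/w.sum(),w.sum()
for u,v,p in((359,149,[.5093,.373]),(388,163,[.603,.395])):
    print(cen(b,u,v),proj("side",np.array(p+[.056])),cen(a,u,v+4),proj("side",np.array(p+[.044])))
f=lambda x:cv2.resize(x,(400,300),interpolation=cv2.INTER_CUBIC)
A=cv2.imread("pics/s5.png");cv2.imwrite("pics/j5.png",np.hstack([f(A[120:195,310:410]),f(cv2.imread("pics/w5.png"))]))
```

```text
(np.float64(359.2390745501285), np.float64(148.46529562982005), np.float64(389.0)) [359.46150466 147.8863697 ] (np.float64(358.0416666666667), np.float64(151.58333333333334), np.float64(384.0)) [359.01662729 150.40140572]
(np.float64(387.57401812688823), np.float64(163.35649546827796), np.float64(331.0)) [388.0157884  162.68103105] (np.float64(386.8201438848921), np.float64(165.74580335731414), np.float64(417.0)) [387.36829252 165.14487205]
```

```bash
python3 -m pendant '[{"tz":-0.3,"tx":0,"ty":0,"spin":0},{"tz":-0.8,"tx":0,"ty":0,"spin":0},{"tz":-1.5,"tx":0,"ty":0,"spin":0},{"tz":-2.3,"tx":0,"ty":0,"spin":0},{"tz":-3.1,"tx":0,"ty":0,"spin":0},{"tz":-4,"tx":0,"ty":0,"spin":0},{"tz":-5,"tx":0,"ty":0,"spin":0},{"tz":-6,"tx":0,"ty":0,"spin":0},{"tz":-7,"tx":0,"ty":0,"spin":0},{"tz":-8,"tx":0,"ty":0,"spin":0},{"tz":-8.7,"tx":0,"ty":0,"spin":0},{"tz":-9,"tx":0,"ty":0,"spin":0},{"tz":-9,"tx":0,"ty":0,"spin":0},{"tz":-9,"tx":0,"ty":0,"spin":0}]'
python3 - <<'E'
from cell import monitor
import numpy as np
o=monitor.get_obs();print(o["qpos"].round(3),o["ee_rot"],o["wrist_torque"])
x,y=o["ee_rot"][:2];yaw=2*np.arctan2(y,x);p=o["position"]
d=np.array([.4684,.1029])-p[:2];X=np.array([np.cos(yaw),np.sin(yaw)]);Y=np.array([np.sin(yaw),-np.cos(yaw)])
print(np.degrees(yaw),"tx",d@X/.03,"ty",d@Y/.03,"spin",(103.4+np.degrees(yaw))/5)
E
```

```text
t: 7.12
position: [0.362, 0.3357, 0.2728]
ee_rot: [0.993, 0.115, -0.0, -0.0]
contact_force: [-0.4, 0.0, -1.9]
grip_width: 0.0488
finger_force: 62.4
[ 1.146e+00  3.000e-02 -3.090e-01 -1.000e-03 -1.233e+00  6.550e-01] [ 9.93405296e-01  1.14655107e-01 -3.37532094e-04 -1.00353948e-04] [-0.07412574  0.14348443  0.0094747 ]
13.167465982991283 tx 1.6848428974942227 ty 8.365222805161883 spin 23.31349319659826
```

```bash
python3 -m pendant '[{"tz":0,"tx":0.05,"ty":0.2,"spin":0.6},{"tz":0,"tx":0.1,"ty":0.6,"spin":1.8},{"tz":0,"tx":0.2,"ty":1.1,"spin":3},{"tz":0,"tx":0.3,"ty":1.6,"spin":4.3},{"tz":0,"tx":0.4,"ty":2.1,"spin":5.6},{"tz":0,"tx":0.5,"ty":2.6,"spin":6.9},{"tz":0,"tx":0.6,"ty":3.1,"spin":8.2},{"tz":0,"tx":0.7,"ty":3.6,"spin":9.5},{"tz":0,"tx":0.8,"ty":4.1,"spin":10.8},{"tz":0,"tx":0.95,"ty":4.6,"spin":12.1},{"tz":0,"tx":1.1,"ty":5.1,"spin":13.4},{"tz":0,"tx":1.2,"ty":5.6,"spin":14.7},{"tz":0,"tx":1.3,"ty":6.1,"spin":16},{"tz":0,"tx":1.4,"ty":6.6,"spin":17.3},{"tz":0,"tx":1.5,"ty":7.1,"spin":18.6},{"tz":0,"tx":1.55,"ty":7.6,"spin":19.9},{"tz":0,"tx":1.6,"ty":8,"spin":21.1},{"tz":0,"tx":1.65,"ty":8.25,"spin":22.2},{"tz":0,"tx":1.68,"ty":8.36,"spin":23},{"tz":0,"tx":1.68,"ty":8.36,"spin":23.31}]'
python3 -m pendant '[{"tz":0,"tx":0,"ty":0,"spin":0},{"tz":0,"tx":0,"ty":0,"spin":0},{"tz":0,"tx":0,"ty":0,"spin":0}]'
python3 - <<'E'
from cell import monitor,capture
from h import *
import cv2
np.set_printoptions(precision=4,suppress=True)
o=monitor.get_obs();print(o["position"],o["ee_rot"],np.degrees(2*np.arctan2(*o["ee_rot"][[1,0]])))
im=capture("wrist");cv2.imwrite("pics/w6.png",im[:,:,::-1])
cv2.imwrite("pics/s6.png",capture("side")[:,:,::-1])
h=lambda x:cv2.resize(x,(400,300),interpolation=cv2.INTER_AREA)
cv2.imwrite("pics/j6.png",np.hstack([h(cv2.imread("pics/w6.png")),h(cv2.imread("pics/s6.png"))]))
E
```

```text
t: 8.78
position: [0.468, 0.1023, 0.271]
ee_rot: [-0.618, 0.786, 0.0, -0.002]
contact_force: [1.2, -0.3, -1.5]
grip_width: 0.0484
finger_force: 62.4
t: 9.03
position: [0.4682, 0.1034, 0.2723]
ee_rot: [-0.621, 0.784, 0.0, -0.001]
contact_force: [-0.1, 0.5, -1.6]
grip_width: 0.0484
finger_force: 62.4
[0.4682 0.1034 0.2723] [-0.6205  0.7842  0.0002 -0.0009] 256.70962632515204
```

View pics/j6.png

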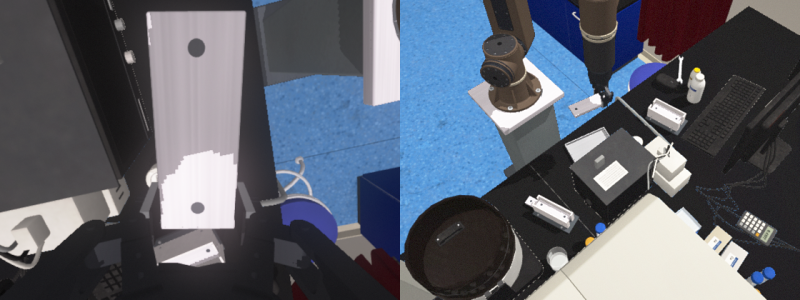

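Run:
```python
from h import *
from cell import monitor
import cv2
g=cv2.cvtColor(cv2.imread("pics/w6.png"),6).astype(float)
o=monitor.get_obs();p=o["position"];yaw=np.radians(-103.3);X=np.array([np.cos(yaw),np.sin(yaw),0])
def cen(u,v,r=14):
    s=g[v-r:v+r+1,u-r:u+r+1];w=np.clip(np.median(s)-50-s,0,None);yy,xx=np.mgrid[v-r:v+r+1,u-r:u+r+1];return (xx*w).sum()/w.sum(),(yy*w).sum()/w.sum()
for c,off in((cen(277,291),-.0025),(cen(274,66),.093)):
    A=ray("wrist",*c,.2);B=ray("wrist",*c,.35)
    s=(off-(A-p)@X)/((B-A)@X);q=A+s*(B-A);print(c,q,"above TCP",q[2]-p[2])
```

```text
(np.float64(276.2676056338028), np.float64(290.7586524170147)) [0.46904284 0.10593314 0.28961673] above TCP 0.01683203333050931
(np.float64(nan), np.float64(nan)) [nan nan nan] above TCP nan<stdin>:7: RuntimeWarning: invalid value encountered in scalar divide
```

```bash
python3 -m pendant '[{"tz":0.4,"tx":0,"ty":0,"spin":0},{"tz":1.2,"tx":0,"ty":0,"spin":0},{"tz":2.2,"tx":0,"ty":0,"spin":0},{"tz":3.2,"tx":0,"ty":0,"spin":0},{"tz":4.2,"tx":0,"ty":0,"spin":0},{"tz":5.2,"tx":0,"ty":0,"spin":0},{"tz":6.2,"tx":0,"ty":0,"spin":0},{"tz":7.1,"tx":0,"ty":0,"spin":0},{"tz":7.8,"tx":0,"ty":0,"spin":0},{"tz":8.2,"tx":0,"ty":0,"spin":0},{"tz":8.5,"tx":0,"ty":0,"spin":0},{"tz":8.7,"tx":0,"ty":0,"spin":0},{"tz":8.7,"tx":0,"ty":0,"spin":0},{"tz":8.7,"tx":0,"ty":0,"spin":0}]'
python3 -m pendant '[{"tz":0.1,"tx":0,"ty":0,"spin":0},{"tz":0.2,"tx":0,"ty":0,"spin":0},{"tz":0.27,"tx":0,"ty":0,"spin":0},{"tz":0.27,"tx":0,"ty":0,"spin":0}]'
```

```text
t: 10.3
position: [0.469, 0.1037, 0.0127]
ee_rot: [-0.62, 0.784, -0.0, 0.0]
contact_force: [0.6, 0.2, -1.9]
grip_width: 0.0485
finger_force: 62.3
t: 10.63
position: [0.4686, 0.1034, 0.0041]
ee_rot: [-0.62, 0.785, 0.0, 0.0]
contact_force: [-0.5, 0.9, -1.7]
grip_width: 0.0485
finger_force: 62.3
```

```bash
python3 -m pendant '[{"tz":0.05,"tx":0,"ty":0,"spin":0},{"tz":0.1,"tx":0,"ty":0,"spin":0},{"tz":0.1,"tx":0,"ty":0,"spin":0}]'
python3 -m pendant '[{"tz":0.03,"tx":0,"ty":0,"spin":0},{"tz":0.05,"tx":0,"ty":0,"spin":0},{"tz":0.05,"tx":0,"ty":0,"spin":0}]'
```

```text
t: 10.88
position: [0.4686, 0.1034, 0.001]
ee_rot: [-0.62, 0.785, 0.0, -0.0]
contact_force: [0.0, 0.2, -2.0]
grip_width: 0.0482
finger_force: 62.3
t: 11.13
position: [0.4688, 0.1035, 0.0004]
ee_rot: [-0.62, 0.784, -0.0, 0.0]
contact_force: [-3.0, -0.9, 9.6]
grip_width: 0.0484
finger_force: 68.8
```

```bash
python3 -m pendant '[{"tz":0,"tx":0,"ty":0,"spin":0},{"tz":0,"tx":0,"ty":0,"spin":0},{"tz":0,"tx":0,"ty":0,"spin":0},{"tz":0,"tx":0,"ty":0,"spin":0},{"tz":0,"tx":0,"ty":0,"spin":0}]' 0.3
python3 -m pendant '[{"tz":-0.2,"tx":0,"ty":0,"spin":0},{"tz":-0.5,"tx":0,"ty":0,"spin":0},{"tz":-1,"tx":0,"ty":0,"spin":0},{"tz":-2,"tx":0,"ty":0,"spin":0},{"tz":-3,"tx":0,"ty":0,"spin":0},{"tz":-4,"tx":0,"ty":0,"spin":0},{"tz":-5,"tx":0,"ty":0,"spin":0},{"tz":-6,"tx":0,"ty":0,"spin":0},{"tz":-7,"tx":0,"ty":0,"spin":0},{"tz":-7,"tx":0,"ty":0,"spin":0},{"tz":-7,"tx":0,"ty":0,"spin":0}]'
python3 - <<'E'
from cell import monitor,capture
from h import *
import cv2
np.set_printoptions(precision=4,suppress=True)
im=capture("wrist");cv2.imwrite("pics/w7.png",im[:,:,::-1]);g=cv2.cvtColor(im,cv2.COLOR_RGB2GRAY)
s=cv2.cvtColor(capture("side"),cv2.COLOR_RGB2GRAY);cv2.imwrite("pics/s7.png",s)
# dark small blobs (plate holes) in wrist view
m=cv2.inRange(g,0,110);cs,_=cv2.findContours(m,cv2.RETR_LIST,cv2.CHAIN_APPROX_NONE)
for c in cs:
    a=cv2.contourArea(c)
    if 8<a<300:
        (u,v),(w,h),_=cv2.minAreaRect(c)
        if max(w,h)<1.8*min(w,h):print("blob",u,v,a,ray("wrist",u,v,.015))
# expected hole rows of plate: at tray
m=cv2.inRange(g,100,255);print("dims",m.mean())
E
```

```text
t: 11.55
position: [0.4687, 0.1034, -0.0004]
ee_rot: [-0.62, 0.785, -0.0, -0.0]
contact_force: [0.6, 0.1, 0.4]
grip_width: 0.0598
finger_force: 0.0
t: 12.47
position: [0.4695, 0.1039, 0.2125]
ee_rot: [-0.62, 0.785, -0.0, 0.003]
contact_force: [-0.4, -0.4, -0.8]
grip_width: 0.06
finger_force: 0.0
blob 216.50003051757812 372.0000305175781 80.0 [0.6117 0.3524 0.015 ]
blob 146.0128936767578 19.746417999267578 274.0 [ 0.5524 -0.0725  0.015 ]
dims 72.56766581632652
```

Run:
```python
from cell import monitor
from h import *
import cv2
np.set_printoptions(precision=4,suppress=True)
g=cv2.imread("pics/w7.png",0)
yaw=np.radians(-103.3);X=np.array([np.cos(yaw),np.sin(yaw),0]);P=np.array([.4687,.1034,.015])
bh=cv2.morphologyEx(g,cv2.MORPH_BLACKHAT,np.ones((15,15)))
Q=[]
for off in(-.0025,.093):
    u,v=proj("wrist",P+off*X);u0,v0=int(u),int(v);s=bh[v0-14:v0+15,u0-14:u0+15].astype(float);w=np.where(s>.6*s.max(),s,0)
    yy,xx=np.mgrid[v0-14:v0+15,u0-14:u0+15];c=((xx*w).sum()/w.sum(),(yy*w).sum()/w.sum());q=ray("wrist",*c,.015);Q.append(q);print("exp",u,v,"found",c,s.max(),q)
print("spacing",np.linalg.norm(Q[0]-Q[1]))
c=(Q[0]+Q[1])[:2]/2-[.458,.0591];t=np.radians(-13.4);print("plate in tray",c@[np.cos(t),np.sin(t)],c@[-np.sin(t),np.cos(t)])
a=cv2.imread("pics/s7.png",0).astype(float);b=cv2.imread("pics/s5.png",0).astype(float);print("mag change",abs(a-b)[140:175,352:400].mean())
```

```text
exp 275.73726207469343 179.06264349764675 found (np.float64(277.19921765856384), np.float64(177.50488963397598)) 105.0 [0.4673 0.1045 0.015 ]
exp 275.5919182287844 86.30348497091613 found (np.float64(276.5978128797084), np.float64(84.48845686512759)) 103.0 [0.4459 0.0115 0.015 ]
spacing 0.09544729887310364
plate in tray -0.001082575132245323 -0.0014055165740572734
mag change 2.1011904761904763
```

The plate is centred in the tray to within about 2 mm. The hole spacing measures 95.4 mm at floor height, so it lies flat. The stack in the magazine hasn't moved since the draw, so I'm handing the job in.

```bash
python3 -c "
from cell import order
print(order.close_job())"
```

```text
the job is handed in; nothing more can be done
None
```

I drew the bottom wide plate and set it flat in the tray, about 2 mm off centre, and the rest of the stack dropped one place; I handed the job in at about 12.5 s of the 38 s limit, but no verdict was shown.

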